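Ease the denture flask press back one notch

TASK

Ease the bench press off the denture flask by one notch, using only the fingers: lift the ratchet pawl with a fingertip out of the teeth by its cross pin and tip it right over so that it stays back, push the handwheel backward (its peg away from the press's open front, towards the column) by one notch and no further, then tip the pawl forward again so that it drops fully into the next gap of the ratchet wheel. Work gently, and leave the flask in the press and everything else on the bench where it stands.

Things in the scene. Friction and masses are not known exactly. Their poses are not given: they have to be found in the camera images.
- press: off-white C-frame flask press bolted to the bench, base 200 x 150 x 20 mm, column at the rear, head up to 205 mm high, steel ram and rack in front of the shaft up to 247 mm (6 mm more one notch back). Origin on the bench below the shaft; x from the open front (flask) to the rear column, y along the shaft to the ratchet side, z up. Place and yaw (up to 0.4 rad) vary
- shaft (a point): on the shaft axis, 165 mm above the bench, straight above the press's origin; the shaft lies along the press's y. Ratchet wheel (96 mm across, 12 teeth) at y = +36 to +48 mm, handwheel (rim 154 mm over all, 14 mm thick) at y = -65 mm
- wheel (a joint): angle of handwheel and ratchet wheel (one piece): grows as the top goes to the press's +x (backward; the ram rises). Starts at -0.06 to 0; the engaged pawl stops it at 0.02. One notch is 0.524 rad: a pawl dropped with it at 0.40 to 0.53 falls fully in and stops it again at 0.54; past 0.55 it lands on a tooth. It stays where it is left; drag 0.25 N m, about 4 N at the peg
- peg (a point): middle of the handwheel's black peg: 18 mm thick, 50 mm long, along the press's y, out from the -y side of the rim, 4 mm clear of it, 70 mm from the shaft axis, free all round. At wheel 0 it leans 15 degrees from upright to the press's front, one notch back 15 degrees to its rear
- pawl (a joint): angle of the pawl: 0 = nose fully in a gap of the ratchet, grows as it is lifted (lever towards the press's +x); clear of the teeth above 0.2. Past about 0.75 it topples back by its own weight and rests on its stop at 1.05; brought forward below about 0.55 it falls into the teeth. It turns about the press's y; the pivot lies 62 mm behind the shaft and 23 mm above it
- pawl_pin (a point): middle of the free length of the pawl's steel cross pin: 13 mm thick, out 38 mm to the press's +y from the pawl's lever, 55 mm from the pivot. At 0 the lever leans 30 degrees from upright to the press's front, thrown back 30 degrees to its rear. A push of under 1 N to +x lifts it, best with the side of a finger whose tip reaches 20 mm or more below the pin, which is free for 100 mm below
- flask: bronze denture flask in the press, 92 mm across, 62 mm high, standing on the press's base under the ram; origin at the centre of its underside. Stays there
- flask_left: another bronze flask of the same size on the bench, on the press's +y side; origin at the centre of its underside. Leave alone
- flask_right: a bronze flask of the same size with white stone showing in the lid, on the press's -y side; origin at the centre of its underside. Leave alone
- half_flask: lower half of a flask with a pink arch in plaster, 92 mm across, about 36 mm high; origin at the centre of its underside. Leave alone
- bowl: pale plastic mixing bowl, 124 mm across, 62 mm high; origin at the centre of its underside. Leave alone
- bottle: white plastic bottle, 56 mm across, 130 mm high; origin at the centre of its underside. Leave alone
- spatula: plaster spatula with a wooden handle, 200 mm long, lying across behind the press (its +x side); origin at the middle of its underside. Leave alone
- brush: small brush with a wooden handle, 180 mm long, lying on the bench; origin at the middle of its underside. Leave alone

How it is judged:
By the outcome, as a careful person would: the job done as asked, in the order asked, and still so for the second after the job is handed in, with the robot touching nothing.
It also fails if it takes over 64 s, if anything falls off the work surface, if the arm or the gripper's body presses on something with over 40 N, if the wrist force passes 120 N, or if a joint passes its speed limit or range.

ROBOT

A 6-joint arm with a two-finger parallel gripper is mounted at the origin on the work surface. World frame = base frame: x ahead of the robot, y to its left, z up, the work surface at z = 0. Lengths are in mm, angles in rad, forces in N, time in s.
With the tool pointing down it reaches from about 275 to 825 mm from the base axis. Payload 5.2 kg.
Tool frame: the origin (TCP) lies at the very end of the fingers, on their centre line; the grasp point (between the pads) lies 19 mm behind it; z points along the fingers, y is the direction in which the jaws open and shut (so a half turn about z gives the same grasp; the last joint's range is limited). The gripper opens to 93 mm and grips with 3 to 60 N. Pads are 15 mm wide; open, the fingers measure 128 mm over their backs; the gripper's body (75 mm by 188 mm) begins 65 mm behind the grasp point.
Start: joints at [0.978, 0.259, 1.535, -0, 1.348, -0.203], TCP at [208.981, 508.755, 218.653] pointing down, gripper open.
Joint ranges: [-3.14, 3.14], [-0.91, 2.08], [0.19, 2.58], [-1.22, 4.36], [0.22, 2.71], [-3.12, 3.12]. Speed limits (rad/s): [2.57, 2.57, 3.14, 3.14, 3.14, 3.14].

INTERFACE

Orientations are given as [roll, pitch, yaw] about the fixed x, y, z axes, in that order (R = Rz(yaw) Ry(pitch) Rx(roll)).
In Python, from bench import robot gives the robot as it stands. The module is installed in compiled form; this text tells all that it offers. Calls block until the motion is done:
- robot.move_ptp(position, orientation): joint-space move of the TCP to a pose.
- robot.move_linear(position, ori=None, speed=150, f_stop=None): straight line of the TCP; ori=None keeps the orientation; speed is the mean speed in mm/s. With f_stop (N) it stops when the force on the tool has changed by that much, and returns True; else False.
- robot.move_j(angles): joint-space move.
- robot.move_gripper(opening): opening from 0.0 (shut) to 1.0 (fully open); the grip force is fixed at half the most; returns when the fingers have stopped.
- robot.sleep(seconds).
- robot.inverse_kinematics(position, orientation): joint angles nearest the present ones, or None.
- robot.get_image(name): name is "side" or "top" or "wrist"; returns a dict with "img" (420x560x3 uint8, blue, green, red), "fovy" (degrees; the focal length in pixels is half the picture's height over the tangent of half this angle, whatever the lens; pixels are square), "cx", "cy" (the principal point, pixels), "eye" and "orientation" of the camera in the world. Camera axes: x right, y down, z forward; pixel columns grow to the right and rows downward; lengths in mm; the calibration is good to about 2 mm. A picture is of the moment at which its call begins. There is no depth.
A pose or a line that the arm cannot do raises robot.MotionError and nothing moves.
- robot.hand_in(): hands the job in, once; it reports no verdict.
Readings, each from a call of its own:
- robot.current_t(): time.
- robot.current_qpos(): joint angles.
- robot.current_joint_vel(): joint speeds.
- robot.current_joint_efforts(): joint torques, N m.
- robot.current_tcp_pos(): TCP position.
- robot.current_eef_rot(): TCP orientation.
- robot.current_contact_force(): force on the tool from outside, world axes, zero at the start.
- robot.current_ft_torque(): the same for the moment, N m.
- robot.current_gripper_width(): opening from 0.0 (shut) to 1.0 (fully open).
Only numpy, scipy, OpenCV 4.12 (cv2) and the standard library are available. Lean on these libraries where they do the work, as an engineer would, in place of code of your own. Each camera call takes 0.05 s, during which the arm holds its last target. There are 200 camera calls.

## Working session

There is one attempt and no reset: what is moved stays moved. The work goes in short steps, each a Python script; the robot and the scene stay as the last script left them, time stands still between calls to the robot, and variables do not carry over. Pictures are saved under pics/ and viewed, about 8 in all and at most 12, crops included, and the job is handed in when it is done.

```bash
mkdir -p pics; cat > h.py <<'E'
import numpy as np, cv2
from scipy.spatial.transform import Rotation as Ro
from bench import robot
def cam(n,f=None):
    d=robot.get_image(n)
    if f: cv2.imwrite('pics/'+f,d['img'])
    return {k:d[k] for k in d if k!='img'},d['img']
def Rc(d):
    o=np.array(d['orientation'],float)
    return o if o.shape==(3,3) else Ro.from_euler('xyz',o).as_matrix()
def foc(d): return 210/np.tan(np.radians(d['fovy'])/2)
def proj(d,P):
    p=(np.atleast_2d(P)-np.array(d['eye']))@Rc(d)
    return p[:,:2]/p[:,2:]*foc(d)+[d['cx'],d['cy']]
def ray(d,uv,z):
    v=Rc(d)@np.array([(uv[0]-d['cx'])/foc(d),(uv[1]-d['cy'])/foc(d),1]); e=np.array(d['eye'])
    return e+v*(z-e[2])/v[2]
E
python3 - <<'E'
from h import *
for n in ('side','top','wrist'):
    d,_=cam(n,n+'0.png'); print(n,d)
print(robot.current_t(),robot.current_eef_rot())
E
```

```text
side {'fovy': 47.2862207687938, 'cx': 283.8262256949769, 'cy': 208.43489442133972, 'eye': array([ 499.19397628,  847.20790155, 1208.13064683]), 'orientation': array([-2.45843329,  0.01412796, -3.1300874 ])}
top {'fovy': 51.580255471664195, 'cx': 269.3440321028815, 'cy': 206.80849610747305, 'eye': array([ 353.72097652,  -10.0122992 , 1531.80131942]), 'orientation': array([-3.01503918e+00,  1.97308788e-03, -1.58919683e+00])}
wrist {'fovy': 63.84257258935881, 'cx': 282.5588301228219, 'cy': 205.34529156260362, 'eye': array([132.25193543, 539.52135691, 383.23418714]), 'orientation': array([2.84396452e+00, 1.09240372e-03, 1.18115278e+00])}
0.15 [-3.14024880e+00 -3.17088711e-04  2.75182047e+00]
```

View pics/top0.png

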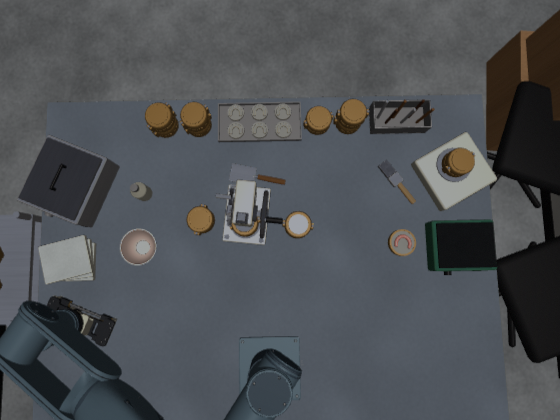

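View pics/side0.png

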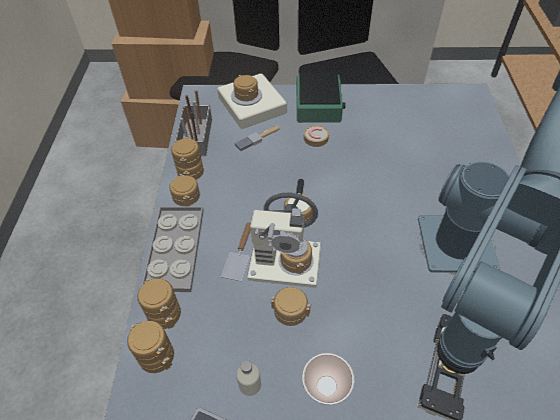

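The top view shows the press at about (247,213), its rear away from the robot, the handwheel with peg on the right (-y) and the pawl pin on the left at about (222,197). The side view shows it at about (285,245). I'll enlarge both crops.

```bash
python3 - <<'E'
import cv2,numpy as np
a=cv2.imread('pics/top0.png')[155:255,200:320]; b=cv2.imread('pics/side0.png')[170:295,215:335]
a=cv2.resize(a,None,fx=6,fy=6,interpolation=cv2.INTER_CUBIC); cv2.imwrite('pics/ta.png',cv2.convertScaleAbs(a,alpha=1.6))
b=cv2.resize(b,None,fx=4.8,fy=4.8,interpolation=cv2.INTER_CUBIC); cv2.imwrite('pics/sb.png',cv2.convertScaleAbs(b,alpha=1.4))
E
```

```text
(no output)
```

View pics/ta.png

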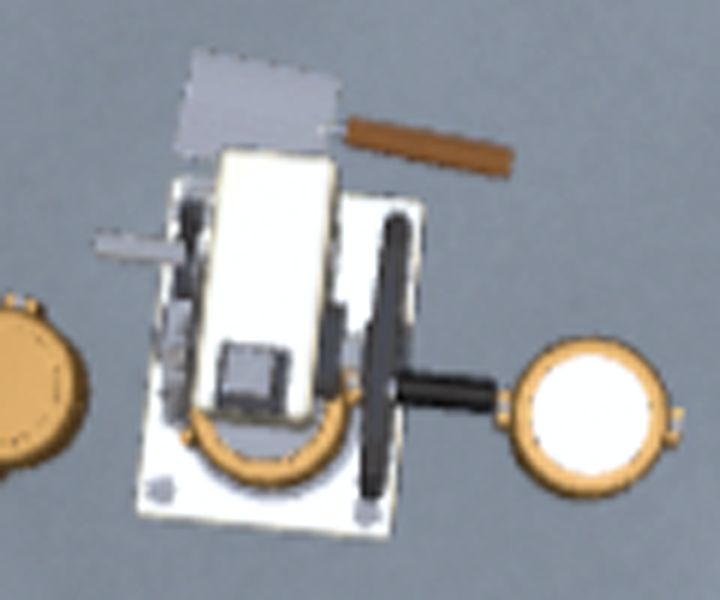

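View pics/sb.png

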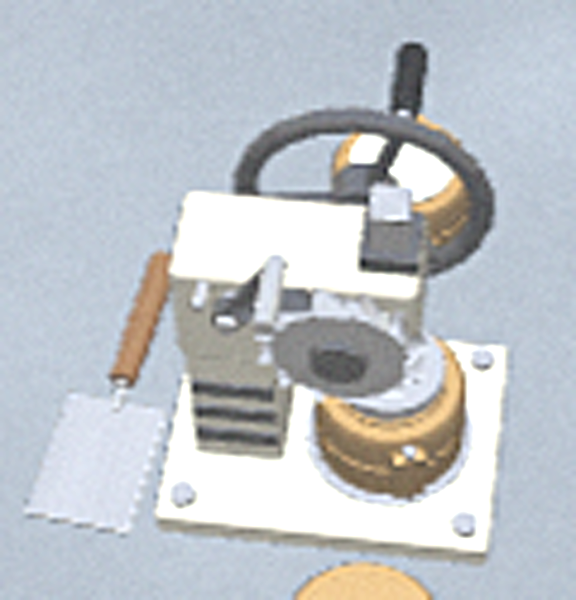

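```bash
cat > fit.py <<'E'
from h import *
from scipy.optimize import least_squares
T,_=cam('top');S,_=cam('side')
t=lambda u,v:np.array([(u+.5)/6-.5+200,(v+.5)/6-.5+155])
s=lambda u,v:np.array([(u+.5)/4.8-.5+215,(v+.5)/4.8-.5+170])
def pts(p):
    x,y,yaw,c,w,yl=p[:6]
    a=w-np.pi/12; px,pz=70*np.sin(a),165+70*np.cos(a)
    L=[[c-100,75,20],[c-100,-75,20],[c+100,-75,20],[c+100,75,20],
       [px,-126,pz],[px,-76,pz],[34.5,yl+38,235.6],[34.5,yl,235.6]]
    return np.array(L)@Ro.from_euler('z',yaw).as_matrix().T+[x,y,0]
mt=np.array([t(137,515),t(390,537),t(425,200),t(172,178),t(496,395),t(400,388),t(95,243),t(180,255)])
ms=np.array([s(490,550),s(508,345),[np.nan]*2,s(158,518),s(411,45),s(404,108),s(268,330),s(275,262)])
def res(p):
    P=pts(p); r=np.vstack([proj(T,P)-mt,proj(S,P+[*p[6:8],0])-ms]); return r
f=lambda p:np.r_[np.nan_to_num(res(p)).ravel(),np.array(p[6:8])/3,p[4]*5]
o=least_squares(f,[480,60,0,0,-.03,50,0,0],x_scale=[10,10,.1,10,.1,10,1,1],loss='soft_l1')
if __name__=='__main__':
    np.set_printoptions(precision=2,suppress=True)
    print(o.x); print(res(o.x)); print(pts(o.x)[4:])
E
python3 fit.py
```

```text
[512.14  72.06  -0.11  10.14  -0.04  43.35  -0.22  -0.25]
[[-0.57  0.11]
 [ 0.26  0.45]
 [-0.26 -0.03]
 [-0.39 -0.22]
 [ 0.79 -0.07]
 [ 0.21 -0.43]
 [ 0.82  0.61]
 [-0.82 -0.24]
 [ 0.03 -0.05]
 [ 0.22 -0.49]
 [  nan   nan]
 [-0.53 -0.35]
 [ 0.32  0.28]
 [-0.09  0.75]
 [-0.34 -0.97]
 [ 0.29  1.11]]
[[477.4  -50.85 231.8 ]
 [482.94  -1.16 231.8 ]
 [555.43 149.09 235.6 ]
 [551.23 111.32 235.6 ]]
```

The fit's residuals are all near 1 px or below. It puts the press at (512,72) with yaw -0.11, the wheel at about -0.04 and the pin at y 43 to 81, matching the given sizes. Next I'll tip the pawl back with the shut fingers.

```bash
cat >> h.py <<'E'
YAW=-.11; OR=None
def W(x,y,z): return (Ro.from_euler('z',YAW).apply([x,y,0])+[512.14,72.06,z])
def P(p): return Ro.from_euler('z',-YAW).apply(np.array(p)-[512.14,72.06,0])
ORI=[np.pi,0,YAW+np.pi/2]
def go(x,y,z,v=150,f=None): return robot.move_linear(W(x,y,z),ORI,speed=v,f_stop=f)
E
python3 - <<'E'
from h import *
from fit import o; print('yaw',o.x[2])
for a in (1,-1): 
  q=robot.inverse_kinematics(W(-10,64,300),[np.pi,0,YAW+a*np.pi/2]); print(q)
robot.move_gripper(0.0)
p=robot.current_tcp_pos(); robot.move_linear([p[0],p[1],300],speed=150)
robot.move_ptp(W(-10,64,290),ORI)
go(-10,64,208,120)
print(robot.current_contact_force(),robot.current_t())
r=go(59,64,208,50,6)
print(r,P(robot.current_tcp_pos()),robot.current_contact_force(),robot.current_t())
d,i=cam('side'); cv2.imwrite('pics/s1.png',cv2.resize(i[150:300,205:355],None,fx=4,fy=4,interpolation=cv2.INTER_CUBIC))
E
```

```text
yaw -0.1109798245126406
[ 5.06777210e-02  1.75064143e-01  1.44493671e+00 -4.44089210e-16
  1.52159180e+00  1.60677721e-01]
[ 0.05067772  0.17506414  1.44493671  0.          1.5215918  -2.98091493]
[ 0.3491449  -0.2660235  -0.06142692] 5.0667
False [ 58.77271104  64.04935307 208.08238778] [ 0.23849805 -0.26415879  0.57850587] 6.6
```

View pics/s1.png

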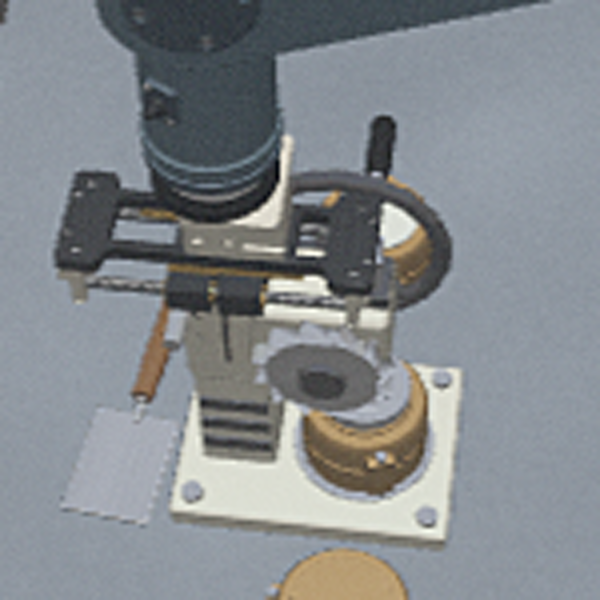

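The pin, at about (178,330), is now behind the fingers, so the pawl is back. I'll retract, go to the peg, stop at first contact, and look.

```bash
python3 - <<'E'
from h import *
go(45,64,208,80); go(45,64,285,150); go(-64,-101,290,200)
d,i=cam('side')
go(-64,-101,208,130); robot.sleep(.2)
f0=robot.current_contact_force()
r=go(-25,-101,208,20,2)
print(r,P(robot.current_tcp_pos()),f0,robot.current_contact_force(),robot.current_t())
e,j=cam('side')
c=lambda i:cv2.resize(i[150:300,215:315],None,fx=4,fy=4,interpolation=cv2.INTER_CUBIC)
cv2.imwrite('pics/s2.png',np.hstack([c(i),c(j)]))
E
```

```text
True [ -45.90884289 -100.95353008  207.51104036] [0.01297102 0.326325   0.21759343] [-0.06332611 -0.98511819  0.19280747] 10.8583
```

View pics/s2.png

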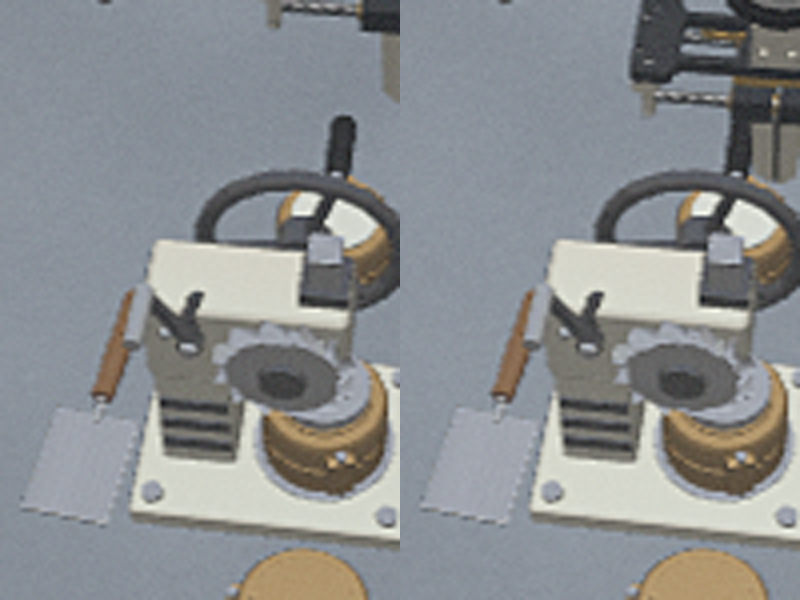

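The pawl is thrown back, with its pin at about (137,320) in the left panel, and the finger is beside the peg's front. Expected contact was at x=-47 and it stopped at -46. I'll push to x≈-12.5 (wheel ≈0.46), back off, and measure.

```bash
python3 - <<'E'
from h import *
r=go(-12.5,-101,208,25,20)
print(r,P(robot.current_tcp_pos()),robot.current_contact_force(),robot.current_t())
go(-35,-101,208,60); go(-35,-101,290,150); go(60,64,290,200)
np.save('x.npy',0); print(robot.current_t())
d,i=cam('side'); t,k=cam('top')
c=lambda i,u,v,w=70,h=105:cv2.resize(i[v:v+h,u:u+w],None,fx=5.7,fy=5.7,interpolation=cv2.INTER_CUBIC)
cv2.imwrite('pics/s3.png',cv2.convertScaleAbs(np.hstack([c(i,265,150),c(k,240,155)]),alpha=1.5))
for w in (.40,.47,.53):
  a=w-np.pi/12; q=[W(70*np.sin(a),y,165+70*np.cos(a)) for y in (-126,-76)]
  print(w,(proj(d,q)-[264.5,149.5])*5.7,(proj(t,q)-[239.5,154.5])*5.7+[399,0])
E
```

```text
False [ -12.58152342 -100.93808457  207.9730151 ] [-3.84171457  1.26208919  2.99626027] 12.4167
14.7417
0.4 [[142.01860087 161.36190708]
 [129.97451388 238.65642228]] [[652.42062855 317.17546291]
 [558.02584605 308.59160929]]
0.47 [[132.13587508 161.75532254]
 [119.86304618 238.99504515]] [[653.16784359 308.32792708]
 [558.8767719  299.758101  ]]
0.53 [[123.79704282 162.47593827]
 [111.33358833 239.66596217]] [[653.7817002  300.92688472]
 [559.59791216 292.37064942]]
```

View pics/s3.png

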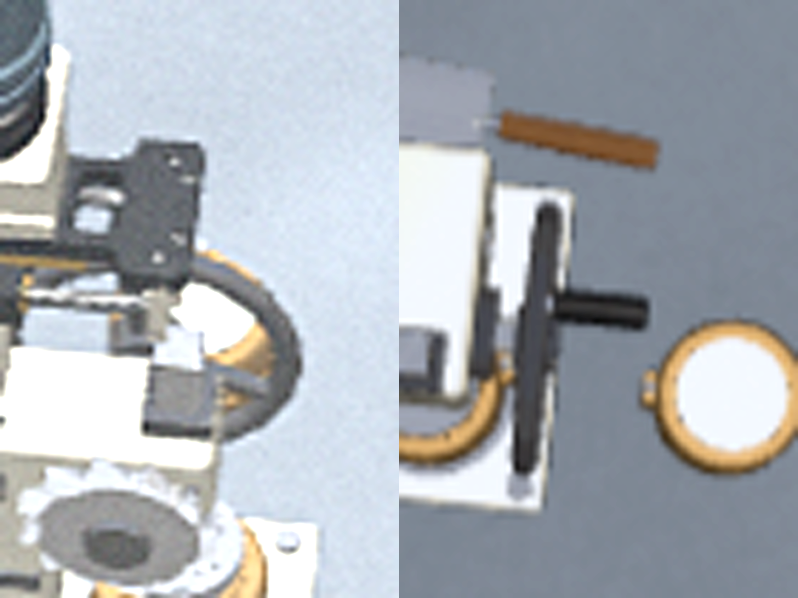

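In the top view the peg axis runs from (556,303) to (648,312). That puts the wheel at about 0.45, inside 0.40 to 0.53. Next I'll tip the pawl forward from behind.

```bash
python3 - <<'E'
from h import *
go(135,64,290,150); go(135,64,208,130)
r=go(74,64,208,45,6)
print(r,P(robot.current_tcp_pos()),robot.current_contact_force(),robot.current_t())
robot.sleep(.3); go(105,64,208,100); go(105,64,300,150); p=W(105,180,300); robot.move_linear(p,speed=200)
robot.move_ptp([209,509,300],[np.pi,0,2.75])
print(robot.current_t())
d,i=cam('side'); t,k=cam('top')
c=lambda i,u,v,w=70,h=105:cv2.resize(i[v:v+h,u:u+w],None,fx=5.7,fy=5.7,interpolation=cv2.INTER_CUBIC)
cv2.imwrite('pics/s4.png',cv2.convertScaleAbs(np.hstack([c(i,250,165,90),c(k,215,160,50)]),alpha=1.4))
for n,a in (('full',-30),('back',30),('on tooth .2',-18.5)):
  a=np.radians(a); q=[W(62+55*np.sin(a),y,188+55*np.cos(a)) for y in (43,81)]
  print(n,(proj(d,q)-[249.5,164.5])*5.7,(proj(t,q)-[214.5,159.5])*5.7+[513,0])
E
```

```text
False [ 74.2447652   63.95186402 207.94068997] [ 0.13437536 -0.68325928  0.14141111] 17.7833
21.875
full [[128.98926268 346.38939804]
 [117.13586478 415.27234509]] [[594.87898306 212.99217146]
 [523.47787643 206.51769331]]
back [[  7.36052159 335.55522687]
 [ -6.85214495 403.94807655]] [[605.54650326 111.1375191 ]
 [534.51517764 104.73657288]]
on tooth .2 [[106.29650684 338.25642375]
 [ 93.96513443 407.12937434]] [[596.03366439 192.96254881]
 [524.45583193 186.47993918]]
```

View pics/s4.png

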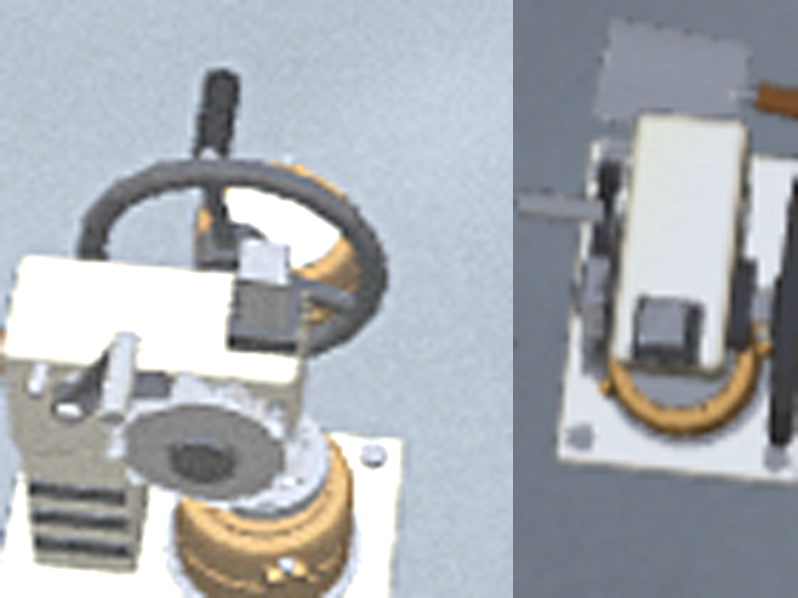

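The pin in the side crop, (127,340) to (115,412), matches the prediction for fully engaged, and so does the top crop. I'll compare before and after around the bench, then hand in.

```bash
python3 - <<'E'
from h import *
for n in ('side','top'):
    _,i=cam(n); a=cv2.imread(f'pics/{n}0.png')
    m=(cv2.GaussianBlur(cv2.absdiff(a,i).max(2),(3,3),0)>22).astype(np.uint8)
    k,_,st,_=cv2.connectedComponentsWithStats(m)
    print(n,[list(map(int,s)) for s in st[1:] if s[4]>=5])
robot.hand_in(); print(robot.current_t())
E
```

```text
side [[552, 71, 8, 22, 102], [541, 117, 4, 6, 8], [517, 125, 43, 74, 1786], [417, 173, 143, 247, 11508], [283, 176, 10, 17, 123], [295, 178, 10, 17, 125], [506, 179, 2, 4, 6], [500, 187, 4, 7, 8], [507, 190, 50, 36, 970], [285, 197, 16, 13, 124], [272, 210, 12, 2, 23], [292, 213, 20, 7, 56], [302, 239, 2, 4, 6], [299, 245, 2, 3, 5], [288, 249, 20, 9, 85]]
top [[266, 205, 18, 9, 121], [264, 216, 19, 9, 121], [0, 296, 164, 124, 5601], [42, 310, 16, 11, 62], [64, 312, 19, 36, 327], [58, 323, 2, 5, 6], [17, 332, 11, 8, 19], [44, 351, 41, 30, 94], [0, 355, 10, 9, 31], [0, 365, 75, 55, 1598], [94, 382, 5, 3, 12], [90, 386, 3, 2, 5], [86, 391, 7, 7, 9], [102, 390, 36, 30, 275], [75, 399, 7, 11, 23]]
the job is handed in; nothing more can be done
the job is handed in; nothing more can be done
```

The press is eased off by one notch and the job is handed in, finished at about 22 s of the 64 s allowed. The pawl went first: I tipped it back by its pin with the shut fingers, pushed the peg back one notch, tipped the pawl forward again from behind, and moved the arm clear.

- **Wheel:** it measured about 0.45 rad in the top image just before the pawl was dropped, give or take about 0.02, inside the 0.40 to 0.53 window.
- **Pawl:** the pin is back where it started, to within about 1 px in both views, which matches the nose being fully in the gap.
- **Bench:** before-and-after images differ only around the handwheel, peg, ram and ratchet, and where the arm stands. The small side-view changes near the flask look like the ram and ratchet having turned; the top view shows none at the flask.
- **Forces:** the tool force readings I took at each push were 5 N or less.
- **Disagreement:** the light first-contact stop at the peg (2 N) came at x = -46 against an expected -47. It may have been sensor noise, so I judged the wheel angle from the image.

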